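Load the empty tube carriers into the buffer lane

ROBOT

A 6-joint arm with a two-finger parallel gripper is mounted at the origin on a cart in front of the work surface, level with it; the furniture and walls round the work are solid. World frame = base frame: x ahead of the robot, y to its left, z up, the work surface at z = 0. Lengths are in m, angles in rad, forces in N, time in s.
With the tool pointing down it reaches from about 0.425 to 0.95 m from the base axis. Payload 3.5 kg.
Tool frame: the origin (TCP) lies midway between the tips of the shut fingers; the grasp point (between the pads) lies 19 mm behind it; z points along the fingers, y is the line along which they close (so a half turn about z gives the same grasp; the last joint's range is limited). The gripper opens to 85 mm and grips with 20 to 120 N. Pads are 22 mm wide; open, the fingers measure 114 mm over their backs; the gripper's body (76 mm by 85 mm) begins 54 mm behind the grasp point. The pads swing forward as they close: fully open they stand 13 mm farther back than shut.
Start: joints at [1.173, 0.286, 1.577, -0, 1.279, -0.15], TCP at [0.166, 0.654, 0.231] pointing down, gripper open.
Joint ranges: [-2.77, 2.77], [-0.9, 2.22], [0.21, 2.48], [-1.53, 4.67], [0.24, 2.81], [-2.84, 2.84]. Speed limits (rad/s): [2.79, 2.79, 3.14, 3.14, 3.14, 3.14].

INTERFACE

Orientations are given as a unit quaternion [x, y, z, w].
In Python, from plant import ctrl gives the robot as it stands. The module is installed in compiled form; this text tells all that it offers.
- The arm moves only by the shell command python3 -m inch 'ROWS' [FORCE]. ROWS is JSON, a list of rows, each a list of 5 numbers: the closure, from 0 (fully open) to 1 (shut), then the shift along the tool's x, y, z in m, then the turn about the tool's z in degrees. A call has 1 to 5 rows; each row is the pose to reach, as a shift and turn from the pose commanded when the call began, along the tool's axes at that moment; what a row does not reach only later rows make up. A row lasts 1/12 s, in which the tool goes at most 41.7 mm and 7.16 degrees, less where a joint would pass 70% of its speed; a pose out of reach is approached as far as the arm can. A call with a gripper value outside its range is refused whole. The fingers move at their own pace and stop on an object; FORCE is the grip in N (left out, the last holds). Time passes only in rows, so rows that repeat a pose let the fingers close. It gives the time, the measured TCP pose, the force, the opening and the grip force at its end, in the units of the state.
- ctrl.get_state(): the state, without advancing time (a new reading comes with each control period).
- ctrl.read_camera(name): name is "side" or "top"; returns a dict with "pixels" (384x512x3 uint8, red, green, blue), "depth" (384x512 float32, m along the optical axis (not along the pixel's ray), 0 where there is no reading), "fx", "fy", "cx", "cy" (pixels), "xyz" and "rotation" of the camera in the world. Camera axes: x right, y down, z forward; pixel columns grow to the right and rows downward; lengths in m; the calibration is good to about 2 mm. A picture is of the moment at which its call begins.
- ctrl.sign_off(): hands the job in; it is judged then, once.
Trained networks look in a picture, given as the dict that the camera call returned (one of the last four; its "shot" number tells which), for a name from the list of things; names that differ only in an ending like _2 or _b are one class to them, and where a whole thing is asked for, a point or a joint stands for the part that bears it (a point fixed in the world has none). Each returns a list of dicts, best first, with "score" (0 to 1); they miss things now and then, are a little off and sometimes report something else, mostly with a low value. They report only what shows in the picture. A call takes as long as a camera call. They do not tell look-alikes from the thing itself.
- ctrl.spot_in(query, picture): "at" ([column, row] in pixels, amid what is visible of it).
- ctrl.tip_of(query, picture): "at" ([column, row] in pixels: a listed point, or the origin of a listed thing).
The state is a dict: "time": time; "qpos": joint angles; "dq": joint speeds; "joint_efforts": joint torques, N m; "eef_pos": TCP position; "tcp_rot": TCP orientation; "contact_force": force on the tool from outside, world axes, zero at the start; "wrist_torque": the same for the moment, N m; "opening": opening from 0.0 (shut) to 1.0 (fully open); "finger_force": force on a finger pad.
Only numpy, scipy, OpenCV 4.12 (cv2) and the standard library are available. Lean on these libraries where they do the work, as an engineer would, in place of code of your own. Each camera call takes 0.05 s, during which the arm holds its last target. There are 200 camera calls.

TASK

Push the three empty round tube carriers that stand on the apron through the spring gate into the buffer lane, one at a time, so that the gate springs shut behind each before the next goes in and all three end up in the lane behind the shut gate. Slide them with the fingertips only, never lifting or tipping them, and leave the carrier that holds a capped tube, and the things around the inlet, where they stand.

Things in the scene. Friction and masses are not known exactly. Their poses are not given: they have to be found in the camera images.
- inlet: Carrier inlet fixed to the bench: a grey plate 6 mm thick with black guide bars. Origin on the bench at the centre of the lane mouth; x points along the lane, inward; y to the left looking into the lane; z up. Carriers stand on the plate, z = 6 mm. Rim, cheeks and rails end at z = 18 mm, the gate at 20: fingertips at z = 22 mm pass over them and still push a carrier. The end stop ends at 24 mm.
- apron_centre (a point): Middle of the open apron, on top of the plate, at inlet x = -150 mm, y = 0. Inside its rim the apron runs from inlet x = -234 to -60 mm and y = -84 to +84 mm. From there two straight funnel cheeks lead to the lane mouth (inlet x = 0, y = +-20 mm).
- lane_end (a point): Middle of the lane's end stop face, on top of the plate, at inlet x = 156 mm, y = 0. The lane between its rails is 40 mm wide (y = +-20 mm) from inlet x = 0 to here. Three carriers pushed up to the end stop leave 14 mm to spare behind the shut gate. The rack tray on the bench beyond the lane has a bar along its left side 140 mm high.
- gate (a joint): Spring gate, rad: 0 = shut, 0.72 = swung fully aside. A 31 mm arm pivoted at inlet x = 10, y = 25 mm, slanting into the lane. A carrier pushed inward swings it aside with less than 1 N; once the carrier's centre is beyond inlet x = 52 mm it springs shut behind it and keeps it from coming back.
- gate_tip (a point): Where the tip of the gate arm lies when shut (a fixed point of the inlet): inlet x = 34, y = 6 mm, 14 mm above the bench.
- carrier_a: Empty tube carrier: upright white plastic puck 36 mm in diameter and 38 mm high, 70 g, with an open 17 mm tube bore in the top. Origin at the centre of its underside, z up. Stands on the front part of the apron, to the left looking into the lane.
- carrier_b: Empty tube carrier, the same as carrier_a; front part of the apron, to the right.
- carrier_c: Empty tube carrier, the same as carrier_a; rear part of the apron, left or right.
- loaded_carrier: The same puck with a short capped sample tube standing in it (white cap 16 mm in diameter, top 59 mm above the puck's underside). Origin at the centre of its underside. Stands on the rear part of the apron, beside carrier_c; to be left where it is.
- tube_rack: Empty grey five-place tube rack standing beyond the apron, 24 x 129 x 58 mm, bystander. Origin at the centre of its underside.
- dropper_bottle: White dropper bottle 41 mm in diameter, 108 mm high, standing off the lane's closed end, bystander. Origin at the centre of its underside.
- cap_bin: White box of orange tube caps, 125 x 160 x 72 mm, to the right of the apron, bystander. Origin at the centre of its underside.
Mind the look-alikes: they are no part of the job. What is shaped like the carrier_b but green is not meant.

How it is judged:
By the outcome, as a careful person would: the job done as asked, in the order asked, and still so for the second after the job is handed in, with the robot touching nothing.
It also fails if it takes over 64 s, if anything falls off the work surface, if the arm or the gripper's body presses on something with over 40 N, if the wrist force passes 120 N, or if a joint passes its speed limit or range.

## Working session

There is one attempt and no reset: what is moved stays moved. The work goes in short steps, Python scripts to look and compute and a shell command to move; the robot and the scene stay as the last step left them, time stands still between calls to the robot, and variables do not carry over. Pictures are saved under pics/ and viewed, at most 10 in all, crops included, and the job is handed in when it is done.

```bash
mkdir -p pics; cat > h.py <<'E'
import numpy as np, cv2
from plant import ctrl
from scipy.spatial.transform import Rotation as R
def rot(c):
    r=np.array(c["rotation"],float)
    return r if r.shape==(3,3) else R.from_quat(r).as_matrix()
def ray(c,at):
    return rot(c)@np.array([(at[0]-c["cx"])/c["fx"],(at[1]-c["cy"])/c["fy"],1.])
def atz(c,at,z):
    d=ray(c,at);p=np.array(c["xyz"]);return p+d*(z-p[2])/d[2]
def proj(c,P):
    v=rot(c).T@(np.array(P)-np.array(c["xyz"]));return [c["fx"]*v[0]/v[2]+c["cx"],c["fy"]*v[1]/v[2]+c["cy"]]
def save(c,n,crop=None,s=1):
    im=cv2.cvtColor(np.ascontiguousarray(c["pixels"]),cv2.COLOR_RGB2BGR)
    if crop: im=im[crop[1]:crop[3],crop[0]:crop[2]]
    cv2.imwrite("pics/"+n+".png",cv2.resize(im,None,fx=s,fy=s,interpolation=cv2.INTER_CUBIC))
E
python3 - <<'E'
from h import *
s=ctrl.get_state();print(s)
for n in["top","side"]:
    c=ctrl.read_camera(n);save(c,n+"0",None,1.5);print(n,c["xyz"],rot(c).round(3).tolist(),c["fx"])
    for q in["carrier_a","loaded_carrier","apron_centre","lane_end","gate_tip"]:
        print(q,[(np.round(d["at"]).tolist(),round(d["score"],2)) for d in ctrl.tip_of(q,c)][:8])
E
```

```text
{'time': 0.0, 'qpos': array([ 1.17297944e+00,  2.87175843e-01,  1.57818236e+00, -4.05836265e-05,
        1.27858366e+00, -1.49995702e-01]), 'dq': array([-1.53841713e-04,  1.06355973e-04,  1.38923778e-03,  2.25094567e-05,
       -1.42290082e-03,  9.06426479e-04]), 'joint_efforts': array([ 3.65703963e-04, -4.05988669e+01, -2.92621368e+01, -1.27670423e-04,
        5.85756119e-03,  5.37606780e-06]), 'eef_pos': array([0.16529297, 0.65377141, 0.22993748]), 'tcp_rot': array([ 1.23587841e-01,  9.92332941e-01, -1.13607178e-03, -2.99023146e-04]), 'contact_force': array([ 0.0109548 , -0.50335633, -0.48001488]), 'wrist_torque': array([ 0.03216698, -0.01375474, -0.07450684]), 'finger_force': 0.0, 'opening': 1.0009045625076578}
top [ 0.41040817 -0.19066792  1.64039981] [[0.025, -0.994, 0.105], [-1.0, -0.024, 0.009], [-0.007, -0.105, -0.994]] 469.93525713992796
carrier_a [([272.0, 199.0], 0.63), ([341.0, 148.0], 0.63), ([329.0, 180.0], 0.58), ([257.0, 169.0], 0.51), ([276.0, 226.0], 0.5), ([301.0, 224.0], 0.38)]
loaded_carrier [([299.0, 197.0], 0.61)]
apron_centre [([288.0, 212.0], 0.64)]
lane_end [([200.0, 223.0], 0.76)]
gate_tip [([234.0, 225.0], 0.61)]
side [ 0.06779819 -1.14580266  0.52439324] [[0.878, -0.211, 0.429], [-0.477, -0.348, 0.807], [-0.021, -0.914, -0.406]] 414.0700345911276
carrier_a [([312.0, 232.0], 0.71), ([239.0, 228.0], 0.61), ([218.0, 219.0], 0.55), ([246.0, 207.0], 0.47), ([270.0, 193.0], 0.44)]
loaded_carrier [([266.0, 220.0], 0.75), ([210.0, 203.0], 0.37)]
apron_centre [([241.0, 218.0], 0.72)]
lane_end [([187.0, 184.0], 0.9)]
gate_tip [([204.0, 197.0], 0.86)]
```

View pics/top0.png

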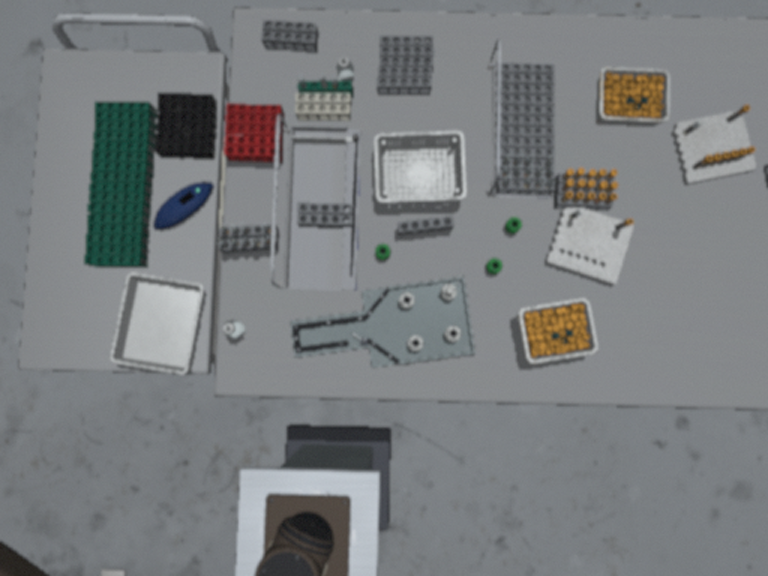

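View pics/side0.png

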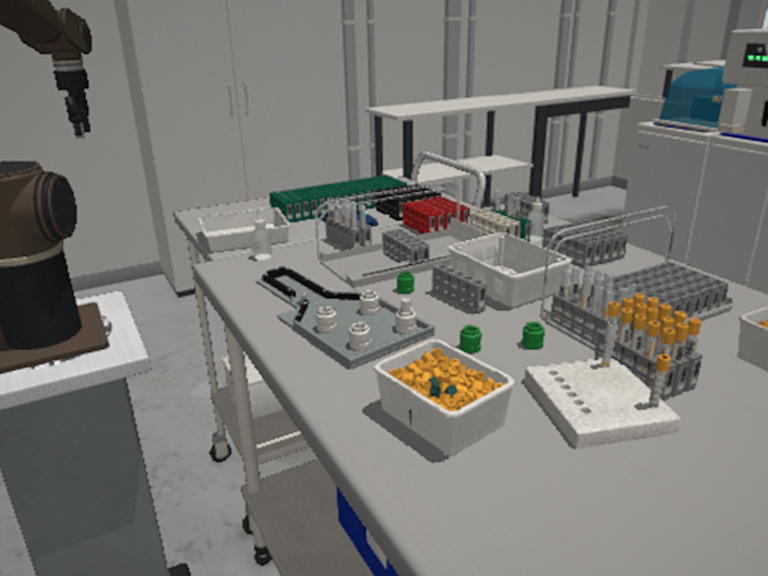

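```bash
python3 - <<'E'
from h import *
c=ctrl.read_camera("top");save(c,"crop1",(170,120,370,260),4)
for q,z in[("carrier_a",.006),("loaded_carrier",.006),("apron_centre",.006),("lane_end",.006),("gate_tip",.014)]:
    for d in ctrl.tip_of(q,c): print(q,np.round(d["at"],1),round(d["score"],2),atz(c,d["at"],z).round(4))
E
```

```text
carrier_a [327.5 175.5] 0.64 [ 0.6334 -0.409   0.006 ]
carrier_a [257.5 164.9] 0.55 [ 0.665  -0.1628  0.006 ]
carrier_a [271.9 201.4] 0.48 [ 0.5376 -0.2164  0.006 ]
carrier_a [278.3 229.1] 0.47 [ 0.442  -0.2407  0.006 ]
carrier_a [340.  145.8] 0.43 [ 0.7401 -0.452   0.006 ]
carrier_a [303.5 223.6] 0.4 [ 0.4632 -0.3276  0.006 ]
loaded_carrier [295.5 195.2] 0.42 [ 0.5614 -0.2982  0.006 ]
apron_centre [285.3 210.9] 0.87 [ 0.5057 -0.2637  0.006 ]
lane_end [197.8 221.3] 0.82 [0.462  0.0394 0.006 ]
lane_end [158.  221.1] 0.64 [0.4592 0.1779 0.006 ]
gate_tip [232.2 221. ] 0.81 [ 0.4657 -0.0806  0.014 ]
```

View pics/crop1.png

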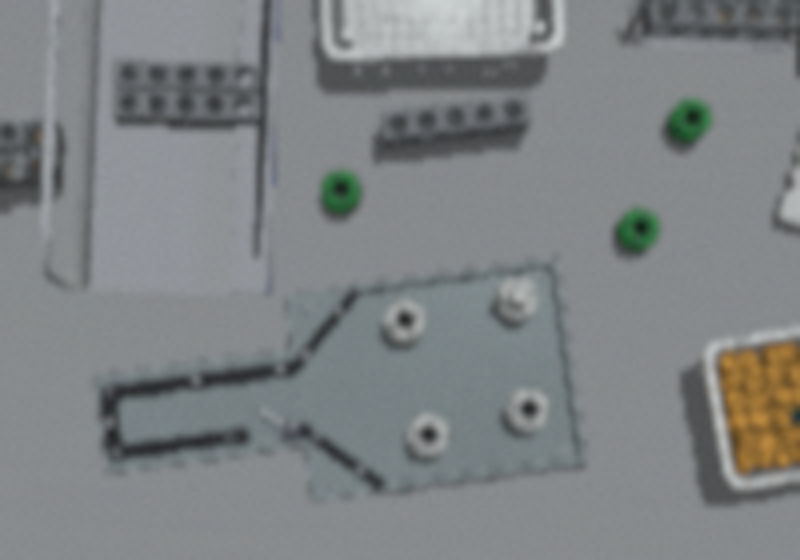

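```bash
cat >> h.py <<'E'
def pucks(n=1):
    """white blobs near the inlet, from depth: tops of pucks"""
    c=ctrl.read_camera("top");h,w=c["depth"].shape
    v,u=np.mgrid[:h,:w];D=c["depth"]
    P=np.stack([(u-c["cx"])/c["fx"]*D,(v-c["cy"])/c["fy"]*D,D],-1)@rot(c).T+np.array(c["xyz"])
    return c,P
E
python3 - <<'E'
from h import *
c,P=pucks()
px=c["pixels"].astype(int)
m=(P[...,2]>.032)&(P[...,2]<.075)&(px.min(-1)>120)&(c["depth"]>0)
m[:, :170]=0;m[:,340:]=0;m[:180]=0;m[260:]=0
n,l,s,ce=cv2.connectedComponentsWithStats(m.astype(np.uint8))
for i in range(1,n):
    if s[i][4]>10: q=P[l==i]; print(s[i][4],ce[i].round(1),q.mean(0).round(4),q[:,2].max().round(3),atz(c,ce[i],.044).round(4))
# plate corners / black bars
b=(px.max(-1)<60);b[:,:180]=0;b[:,300:]=0;b[:180]=0;b[245:]=0
n,l,s,ce=cv2.connectedComponentsWithStats(b.astype(np.uint8))
for i in range(1,n):
    if s[i][4]>5:
        pts=np.argwhere(l==i)[:,::-1].astype(np.float32); r=cv2.minAreaRect(pts)
        print("bar",s[i][4],r,[atz(c,p,.018)[:2].round(3).tolist() for p in cv2.boxPoints(r)])
E
```

```text
67 [299.5 193.9] [ 0.5625 -0.3091  0.047 ] 0.07 [ 0.5628 -0.3094  0.044 ]
59 [270.9 199.5] [ 0.5415 -0.2124  0.0413] 0.05 [ 0.5412 -0.2124  0.044 ]
59 [301.7 222.3] [ 0.4664 -0.3187  0.0406] 0.051 [ 0.4663 -0.3184  0.044 ]
57 [276.8 228.1] [ 0.4446 -0.2346  0.041 ] 0.053 [ 0.4445 -0.2345  0.044 ]
bar 24 ((228.5199737548828, 213.63998413085938), (1.4142136573791504, 15.273507118225098), 81.8698959350586) [[0.489, -0.041], [0.497, -0.093], [0.493, -0.094], [0.484, -0.042]]
bar 36 ((205.36830139160156, 216.78536987304688), (4.00030517578125, 21.186800003051758), 69.775146484375) [[0.471, 0.049], [0.498, -0.019], [0.485, -0.024], [0.458, 0.043]]
bar 7 ((198.0, 229.0), (2.0, 2.0), 0.0) [[0.432, 0.039], [0.439, 0.04], [0.439, 0.033], [0.432, 0.032]]
bar 34 ((212.49996948242188, 231.0), (1.5556349754333496, 23.334524154663086), 81.8698959350586) [[0.426, 0.026], [0.439, -0.053], [0.434, -0.054], [0.42, 0.025]]
```

The picture shows the inlet with the lane to the image's left. Puck candidates (top-camera px):
- a (277,228)
- b (271,200)
- c (302,222)
- loaded (299,194), with its cap visible
- green look-alikes (255,167), (329,177) and (342,150), which are excluded

Next I refine the inlet frame and start moving.

```bash
python3 - <<'E'
from h import *
from scipy.optimize import minimize
from scipy.ndimage import map_coordinates
c=ctrl.read_camera("top");g=c["pixels"].mean(-1)
def w2(o,th,p):
    d=np.array([-np.sin(th),np.cos(th)]);n=np.array([-d[1],d[0]])
    return np.array(o)+p[:,:1]*d+p[:,1:]*n
def cost(v):
    w=v[3]
    t=np.linspace
    L=[np.c_[t(5,156,60),np.full(60,-20-w/2)],np.c_[t(50,156,40),np.full(40,20+w/2)],np.c_[np.full(20,156+w/2),t(-20,20,20)]]
    p=np.vstack(L)/1000
    q=w2(v[:2],v[2],p)
    uv=np.array([proj(c,[*a,.018]) for a in q])
    return map_coordinates(g,[uv[:,1],uv[:,0]],order=1).mean()
best=min((minimize(cost,[.4842+dx,-.1152+dy,.143,8],method="Nelder-Mead",options=dict(initial_simplex=np.array([.4842+dx,-.1152+dy,.143,8])+np.vstack([np.zeros(4),np.diag([.006,.006,.03,4])]))) for dx in(-.004,0,.004) for dy in(-.004,.004)),key=lambda r:r.fun)
print(best.x,best.fun)
o=best.x[:2];th=best.x[2];d=np.array([-np.sin(th),np.cos(th)]);n=np.array([-d[1],d[0]])
for k,p in dict(a=(.4445,-.2345),b=(.5412,-.2124),c=(.4663,-.3184),l=(.5628,-.3094),apron=(.5057,-.2637),tip=(.4657,-.0806)).items():
    r=np.array(p)-o;print(k,(r@d*1000).round(1),(r@n*1000).round(1))
E
```

```text
[ 0.47287591 -0.12228856  0.15368735 11.602513  ] 57.72014624951917
a -106.5 45.2
b -99.5 -53.7
c -192.8 36.5
l -198.7 -60.2
apron -144.8 -10.8
tip 42.3 0.7
```

```bash
python3 -m inch '[[0.75,-0.14,-0.1,0,7],[0.75,-0.14,-0.2,0,14],[0.75,-0.2,-0.3,0,21],[0.75,-0.25,-0.35,0,28],[0.75,-0.4,-0.2,0,35]]'
```

```text
time: 1.42
eef_pos: [0.2647, 0.4806, 0.2298]
tcp_rot: [0.418, 0.909, -0.002, -0.001]
contact_force: [0.4, 1.9, -0.8]
opening: 0.298
finger_force: 0.0
```

```bash
cat >> h.py <<'E'
O=np.array([.4723,-.1183]);TH=.1537
D=np.array([-np.sin(TH),np.cos(TH)]);N=np.array([-D[1],D[0]])
def inl(p): r=np.array(p[:2])-O;return (np.array([r@D,r@N])*1000).round(1)
def wor(x,y,z=0): return np.array([*(O+(x*D+y*N)/1000),z/1000])
def mv(*targets):
    s=ctrl.get_state();M=R.from_quat(s["tcp_rot"]).as_matrix();yaw=np.degrees(np.arctan2(M[1,1],M[0,1]))
    print("now inlet",inl(s["eef_pos"]),s["eef_pos"].round(4),"turn",round(yaw-np.degrees(TH),1),"t",round(s["time"],2),"F",s["contact_force"].round(1))
    for t in targets: print(t,(M.T@(np.array(t)-s["eef_pos"])).round(4))
E
python3 - <<'E'
from h import *
mv([.43,.2,.23],wor(-155,45,230))
E
```

```text
now inlet [623.7 113.5] [0.2647 0.4806 0.2298] turn 31.8 t 1.42 F [ 0.4  1.9 -0.8]
[0.43, 0.2, 0.23] [-3.207e-01 -5.720e-02  2.000e-04]
[ 0.4515603  -0.27836207  0.23      ] [-0.6979 -0.3522  0.0018]
```

```bash
python3 -m inch '[[0.75,-0.32,-0.057,0,7],[0.75,-0.32,-0.057,0,14],[0.75,-0.32,-0.057,0,21],[0.75,-0.32,-0.057,0,28],[0.75,-0.32,-0.057,0,31.8]]' && python3 - <<'E'
from h import *
mv([.43,.2,.23],[.45,.05,.23],wor(-155,45,230))
E
```

```text
time: 1.83
eef_pos: [0.3749, 0.3037, 0.2317]
tcp_rot: [0.651, 0.759, 0.0, 0.0]
contact_force: [0.6, 0.0, -0.3]
opening: 0.252
finger_force: 0.0
now inlet [431.9  31.6] [0.3749 0.3037 0.2317] turn -0.1 t 1.83 F [ 0.6  0.  -0.3]
[0.43, 0.2, 0.23] [-0.1108  0.0387  0.0017]
[0.45, 0.05, 0.23] [-0.2621  0.0357  0.0016]
[ 0.4515603  -0.27836207  0.23      ] [-0.5869 -0.0125  0.0015]
```

```bash
python3 -m inch '[[0.75,-0.04,0.02,0,0],[0.75,-0.08,0.035,0,0],[0.75,-0.12,0.04,0,0],[0.75,-0.16,0.04,0,0],[0.75,-0.2,0.038,0,0]]' && python3 -m inch '[[0.75,-0.3866,-0.05,0,0],[0.75,-0.3866,-0.05,0,0],[0.75,-0.3866,-0.05,0,0],[0.75,-0.3866,-0.05,0,0],[0.75,-0.3866,-0.05,0,0]]' && python3 -m inch '[[0.75,-0.18,-0.023,0,0],[0.75,-0.18,-0.023,0,0],[0.75,-0.18,-0.023,0,0],[0.75,-0.18,-0.023,0,0],[0.75,-0.18,-0.023,0,0]]' && python3 - <<'E'
from h import *
mv(wor(-155,45,60),wor(-155,45,22))
c=ctrl.read_camera("side");save(c,"s1",(150,140,350,290),4)
E
```

```text
time: 2.25
eef_pos: [0.4437, 0.1118, 0.2317]
tcp_rot: [0.649, 0.76, 0.0, 0.0]
contact_force: [1.0, 1.0, -0.0]
opening: 0.25
finger_force: 0.0
time: 2.67
eef_pos: [0.4487, -0.0965, 0.2318]
tcp_rot: [0.65, 0.76, 0.0, 0.001]
contact_force: [0.6, -0.7, -0.1]
opening: 0.254
finger_force: 0.0
time: 3.08
eef_pos: [0.4541, -0.2807, 0.2317]
tcp_rot: [0.651, 0.759, -0.001, 0.001]
contact_force: [-0.5, -0.2, 0.6]
opening: 0.249
finger_force: 0.0
now inlet [-157.7   42.8] [ 0.4541 -0.2807  0.2317] turn -0.0 t 3.08 F [-0.5 -0.2  0.6]
[ 0.4515603  -0.27836207  0.06      ] [ 0.0031 -0.0022  0.1717]
[ 0.4515603  -0.27836207  0.022     ] [ 0.0032 -0.0022  0.2097]
```

```bash
python3 -m inch '[[0.75,0.002,-0.002,0.17,0],[0.75,0.002,-0.002,0.17,0],[0.75,0.002,-0.002,0.17,0],[0.75,0.002,-0.002,0.17,0],[0.75,0.002,-0.002,0.17,0]]' && python3 - <<'E'
from h import *
mv(wor(-155,45,22))
c=ctrl.read_camera("side");save(c,"s1",(150,150,310,270),5)
E
```

```text
time: 3.55
eef_pos: [0.4471, -0.2686, 0.0531]
tcp_rot: [0.649, 0.761, 0.0, -0.009]
contact_force: [-1.3, 1.6, -0.6]
opening: 0.245
finger_force: 0.0
now inlet [-144.7   47.9] [ 0.4471 -0.2686  0.0531] turn 0.2 t 3.55 F [-1.3  1.6 -0.6]
[ 0.4515603  -0.27836207  0.022     ] [-0.0108  0.0032  0.0309]
```

View pics/s1.png

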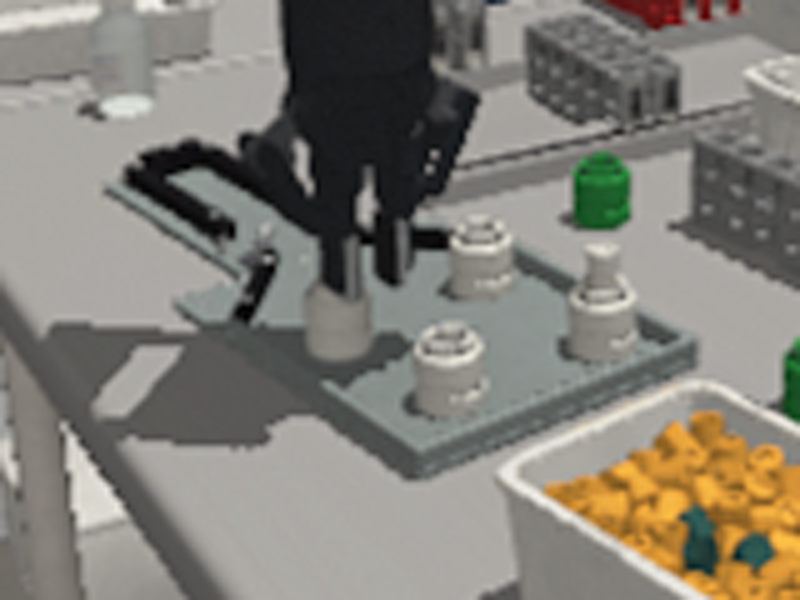

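The side view shows the arm's fingers just behind and above carrier a (crop px 340,320). c is at (450,370), b at (480,255) and the loaded carrier at (602,310). I'll let the arm settle before going lower.

```bash
python3 -m inch '[[0.75,0,0,0,0],[0.75,0,0,0,0]]' && python3 - <<'E'
from h import *
mv(wor(-155,45,22))
c=ctrl.read_camera("side")
for q in["carrier_a","loaded_carrier"]:
    for d in ctrl.tip_of(q,c): p=atz(c,d["at"],.006);print(q,np.round(d["at"],1),round(d["score"],2),p.round(4),inl(p))
for q,z in[("apron_centre",.006),("lane_end",.006),("gate_tip",.014)]:
    for d in ctrl.tip_of(q,c)[:1]: p=atz(c,d["at"],z);print(q,round(d["score"],2),p.round(4),inl(p))
E
```

```text
time: 3.77
eef_pos: [0.4543, -0.2753, 0.0646]
tcp_rot: [0.649, 0.761, -0.0, 0.003]
contact_force: [-0.1, -0.1, 1.3]
opening: 0.251
finger_force: 0.0
now inlet [-152.4   41.9] [ 0.4543 -0.2753  0.0646] turn 0.2 t 3.77 F [-0.1 -0.1  1.3]
[ 0.4515603  -0.27836207  0.022     ] [-0.0024 -0.0033  0.0426]
carrier_a [355.6 229.7] 0.82 [ 0.7185 -0.4651  0.006 ] [-380.4 -190.2]
carrier_a [244.3 206. ] 0.64 [ 0.5406 -0.2014  0.006 ] [-92.6 -54.8]
carrier_a [219.8 219.9] 0.62 [ 0.446  -0.2422  0.006 ] [-118.4   45. ]
carrier_a [239.4 229.1] 0.58 [ 0.4685 -0.3133  0.006 ] [-192.1   33.6]
carrier_a [269.8 194.4] 0.56 [ 0.6428 -0.1708  0.006 ] [ -78.  -160.5]
carrier_a [313.3 232.1] 0.51 [ 0.6205 -0.4211  0.006 ] [-321.9 -100.1]
loaded_carrier [269.  219.2] 0.83 [ 0.5604 -0.3058  0.006 ] [-198.7  -58.4]
apron_centre 0.68 [ 0.4964 -0.2832  0.006 ] [-166.7    1.4]
lane_end 0.92 [0.4546 0.0388 0.006 ] [157.9  -6.6]
gate_tip 0.68 [ 0.4593 -0.0943  0.014 ] [25.7  9.2]
```

```bash
python3 -m inch '[[0.75,0.001,0,0.01,0],[0.75,0.001,0,0.02,0],[0.75,0.001,0,0.03,0],[0.75,0.001,0,0.04,0],[0.75,0.001,0,0.04,0]]' && python3 -m inch '[[0.75,0,0,0,0],[0.75,0,0,0,0]]' && python3 - <<'E'
from h import *
mv(wor(-138,45,22),wor(-46,0,22),wor(110,0,22))
E
```

```text
time: 4.48
eef_pos: [0.4501, -0.2715, 0.0179]
tcp_rot: [0.649, 0.76, 0.0, -0.003]
contact_force: [-0.0, 0.4, -0.6]
opening: 0.25
finger_force: 0.0
time: 4.65
eef_pos: [0.4521, -0.2732, 0.021]
tcp_rot: [0.649, 0.76, 0.0, -0.0]
contact_force: [0.7, -0.2, -0.3]
opening: 0.249
finger_force: 0.0
now inlet [-149.9   43.7] [ 0.4521 -0.2732  0.021 ] turn 0.2 t 4.65 F [ 0.7 -0.2 -0.3]
[ 0.44895767 -0.26156247  0.022     ] [ 0.0119 -0.0012 -0.001 ]
[ 0.4793424  -0.16375772  0.022     ] [ 0.1038  0.0441 -0.001 ]
[ 0.45545949 -0.00959675  0.022     ] [ 0.2598  0.0446 -0.0009]
```

```bash
python3 -m inch '[[0.75,0.004,-0.001,-0.002,0],[0.75,0.009,-0.001,-0.002,0],[0.75,0.015,0,-0.002,0],[0.75,0.022,0.003,-0.002,0],[0.75,0.03,0.007,-0.002,0]]' && python3 -m inch '[[0.75,0.008,0.004,0,0],[0.75,0.016,0.008,0,0],[0.75,0.024,0.012,0,0],[0.75,0.032,0.016,0,0],[0.75,0.038,0.019,0,0]]' && python3 - <<'E'
from h import *
mv(wor(-46,0,22),wor(110,0,22))
c=ctrl.read_camera("side");save(c,"s2",(150,150,310,270),5)
for d in ctrl.tip_of("carrier_a",c): p=atz(c,d["at"],.006);print(np.round(d["at"],1),round(d["score"],2),inl(p))
E
```

```text
time: 5.07
eef_pos: [0.4545, -0.2419, 0.0238]
tcp_rot: [0.649, 0.76, -0.0, 0.0]
contact_force: [-0.7, -1.2, 0.6]
opening: 0.253
finger_force: 0.3
time: 5.48
eef_pos: [0.4674, -0.2007, 0.0233]
tcp_rot: [0.649, 0.761, 0.0, -0.0]
contact_force: [0.4, -0.9, 0.4]
opening: 0.248
finger_force: 0.4
now inlet [-80.7  17.4] [ 0.4674 -0.2007  0.0233] turn 0.2 t 5.48 F [ 0.4 -0.9  0.4]
[ 0.4793424  -0.16375772  0.022     ] [0.0347 0.0176 0.0013]
[ 0.45545949 -0.00959675  0.022     ] [0.1907 0.0182 0.0013]
[358.2 228.5] 0.71 [-380.5 -200. ]
[240.3 227.9] 0.66 [-188.5   28.2]
[217. 212.] 0.65 [-74.5  25.5]
[313.9 230.1] 0.56 [-315.7 -108.4]
[267.9 190.3] 0.55 [ -50.9 -175.3]
[242.6 208.9] 0.45 [-104.4  -40.3]
```

View pics/s2.png

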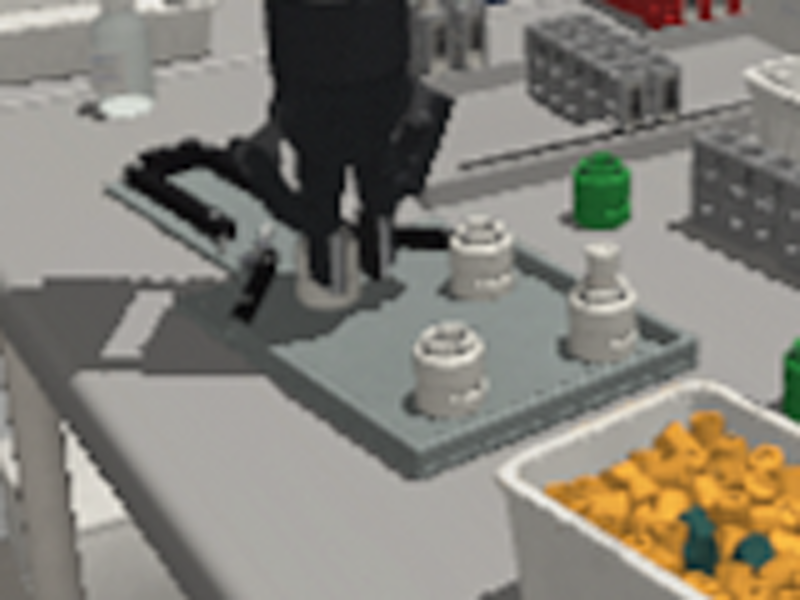

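The puck sits in the fork (crop px 328,285), upright, with the other carriers untouched. I carry on.

```bash
python3 -m inch '[[0.75,0.008,0.004,0,0],[0.75,0.016,0.008,0,0],[0.75,0.024,0.012,0,0],[0.75,0.03,0.0145,0,0],[0.75,0.037,0.0165,0,0]]' && python3 -m inch '[[0.75,0.008,0,0,0],[0.75,0.016,0,0,0],[0.75,0.024,0,0,0],[0.75,0.032,0,0,0],[0.75,0.032,0,0,0]]' && python3 - <<'E'
from h import *
mv(wor(110,0,22))
c=ctrl.read_camera("top");save(c,"t2",(190,190,320,260),6)
E
```

```text
time: 6.0
eef_pos: [0.4779, -0.1621, 0.0233]
tcp_rot: [0.649, 0.76, -0.0, 0.0]
contact_force: [-1.1, -0.1, -0.6]
opening: 0.246
finger_force: 0.2
time: 6.42
eef_pos: [0.4723, -0.1298, 0.0234]
tcp_rot: [0.649, 0.761, 0.0, -0.0]
contact_force: [0.0, -0.0, 0.7]
opening: 0.246
finger_force: 0.4
now inlet [-11.4   1.7] [ 0.4723 -0.1298  0.0234] turn 0.2 t 6.42 F [ 0.  -0.   0.7]
[ 0.45545949 -0.00959675  0.022     ] [0.1214 0.0022 0.0015]
```

View pics/t2.png

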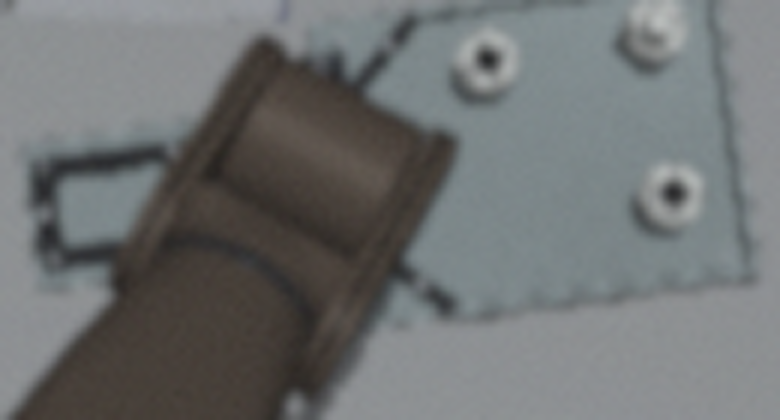

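Carriers b, c and the loaded one are unmoved (crop px 487,62 / 670,197 / 652,30). The arm hides the lane, so I keep pushing and watch the force.

```bash
python3 -m inch '[[0.75,0.008,0.001,0,0],[0.75,0.016,0.0015,0,0],[0.75,0.024,0.0015,0,0],[0.75,0.032,0.0015,0,0],[0.75,0.04,0.0015,0,0]]' && python3 -m inch '[[0.75,0.008,0,0,0],[0.75,0.016,0,0,0],[0.75,0.024,0,0,0],[0.75,0.032,0,0,0],[0.75,0.04,0,0,0]]' && python3 -m inch '[[0.75,0.008,0,0,0],[0.75,0.016,0,0,0],[0.75,0.024,0,0,0],[0.75,0.03,0,0,0],[0.75,0.032,0,0,0]]' && python3 - <<'E'
from h import *
mv(wor(110,0,22))
E
```

```text
time: 6.88
eef_pos: [0.4672, -0.0903, 0.023]
tcp_rot: [0.649, 0.76, -0.0, -0.001]
contact_force: [-0.0, -0.4, -0.9]
opening: 0.252
finger_force: 0.2
time: 7.3
eef_pos: [0.4613, -0.0511, 0.0232]
tcp_rot: [0.649, 0.76, -0.0, -0.0]
contact_force: [-0.0, -0.1, -0.7]
opening: 0.252
finger_force: 0.2
time: 7.72
eef_pos: [0.4563, -0.0194, 0.0233]
tcp_rot: [0.649, 0.761, -0.0, -0.0]
contact_force: [-0.1, -0.2, 0.3]
opening: 0.247
finger_force: 0.2
now inlet [100.2   0.7] [ 0.4563 -0.0194  0.0233] turn 0.3 t 7.72 F [-0.1 -0.2  0.3]
[ 0.45545949 -0.00959675  0.022     ] [0.0098 0.0007 0.0013]
```

```bash
python3 -m inch '[[0.75,-0.008,0,0,0],[0.75,-0.014,0,-0.02,0],[0.75,-0.02,0,-0.045,0],[0.75,-0.04,0.005,-0.07,0],[0.75,-0.07,0.01,-0.07,0]]' && python3 -m inch '[[0.75,-0.035,0.01,0,0],[0.75,-0.07,0.02,0,0],[0.75,-0.105,0.03,0,0],[0.75,-0.14,0.04,0,0],[0.75,-0.165,0.045,0,0]]' && python3 -m inch '[[0.75,-0.01,0,0,0],[0.75,-0.01,0,0,0],[0.75,-0.01,0,0,0]]'  && python3 - <<'E'
from h import *
mv(wor(-145,-54,24))
c,P=pucks();save(c,"t3",(190,190,320,260),6)
px=c["pixels"].astype(int)
m=(P[...,2]>.032)&(P[...,2]<.075)&(px.min(-1)>110)&(c["depth"]>0)
m[:, :190]=0;m[:,340:]=0;m[:180]=0;m[260:]=0
n,l,s,ce=cv2.connectedComponentsWithStats(m.astype(np.uint8))
for i in range(1,n):
    if s[i][4]>10: p=atz(c,ce[i],.044);print(s[i][4],ce[i].round(1),p.round(4),inl(p))
E
```

```text
time: 8.13
eef_pos: [0.4805, -0.0892, 0.0984]
tcp_rot: [0.649, 0.761, 0.002, 0.004]
contact_force: [1.4, 0.1, 0.8]
opening: 0.246
finger_force: 0.0
time: 8.55
eef_pos: [0.5488, -0.2479, 0.0937]
tcp_rot: [0.65, 0.76, -0.0, 0.001]
contact_force: [0.1, 0.4, 0.5]
opening: 0.251
finger_force: 0.0
time: 8.8
eef_pos: [0.5485, -0.2537, 0.0928]
tcp_rot: [0.65, 0.76, 0.0, -0.001]
contact_force: [-1.0, -0.8, -0.2]
opening: 0.247
finger_force: 0.0
now inlet [-145.5  -54.5] [ 0.5485 -0.2537  0.0928] turn 0.1 t 8.8 F [-1.  -0.8 -0.2]
[ 0.54786227 -0.25332349  0.024     ] [ 0.0004 -0.0004  0.0688]
65 [301.6 222.5] [ 0.4656 -0.3181  0.044 ] [-196.4   37.2]
69 [206.4 224.5] [0.4508 0.0045 0.044 ] [124.7   2.4]
```

View pics/t3.png

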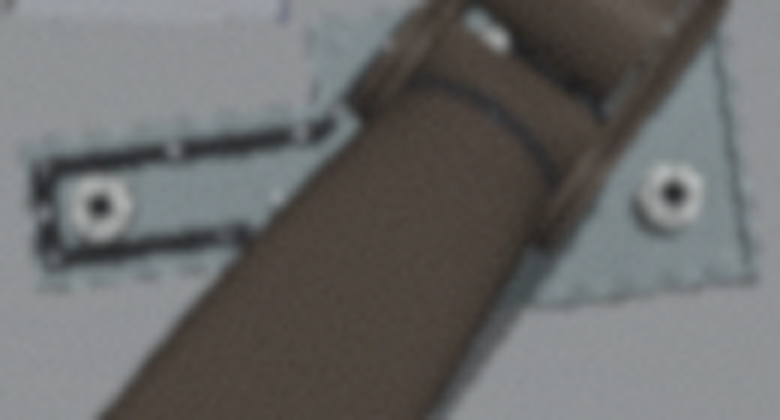

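Carrier a is in the lane (crop px 100,205; inlet x≈125), with the gate shut behind it (tip at 277,197). On to b.

```bash
python3 -m inch '[[0.75,0,0,0.015,0],[0.75,0,0,0.03,0],[0.75,0,0,0.045,0],[0.75,0,0,0.06,0],[0.75,0,0,0.069,0]]' && python3 -m inch '[[0.75,0,0,0,0],[0.75,0.004,0,0,0],[0.75,0.009,0,0,0],[0.75,0.015,0,0,0],[0.75,0.021,-0.002,0,0]]' && python3 -m inch '[[0.75,0.008,-0.0043,0,0],[0.75,0.016,-0.0087,0,0],[0.75,0.024,-0.013,0,0],[0.75,0.032,-0.0174,0,0],[0.75,0.04,-0.0217,0,0]]' && python3 - <<'E'
from h import *
mv(wor(-30,0,24))
c=ctrl.read_camera("side");save(c,"s3",(150,150,310,270),5)
E
```

```text
time: 9.27
eef_pos: [0.5478, -0.2512, 0.0225]
tcp_rot: [0.649, 0.761, -0.0, -0.002]
contact_force: [0.4, -0.3, -0.7]
opening: 0.249
finger_force: 0.0
time: 9.68
eef_pos: [0.5447, -0.233, 0.0256]
tcp_rot: [0.649, 0.761, 0.0, 0.001]
contact_force: [-0.3, -0.8, -0.0]
opening: 0.254
finger_force: 0.3
time: 10.1
eef_pos: [0.5157, -0.1965, 0.0245]
tcp_rot: [0.649, 0.76, 0.0, 0.0]
contact_force: [1.3, -0.6, 0.9]
opening: 0.25
finger_force: 0.5
now inlet [-83.9 -30.9] [ 0.5157 -0.1965  0.0245] turn 0.2 t 10.1 F [ 1.3 -0.6  0.9]
[ 0.47689287 -0.14794634  0.024     ] [ 0.054  -0.0307  0.0005]
```

View pics/s3.png

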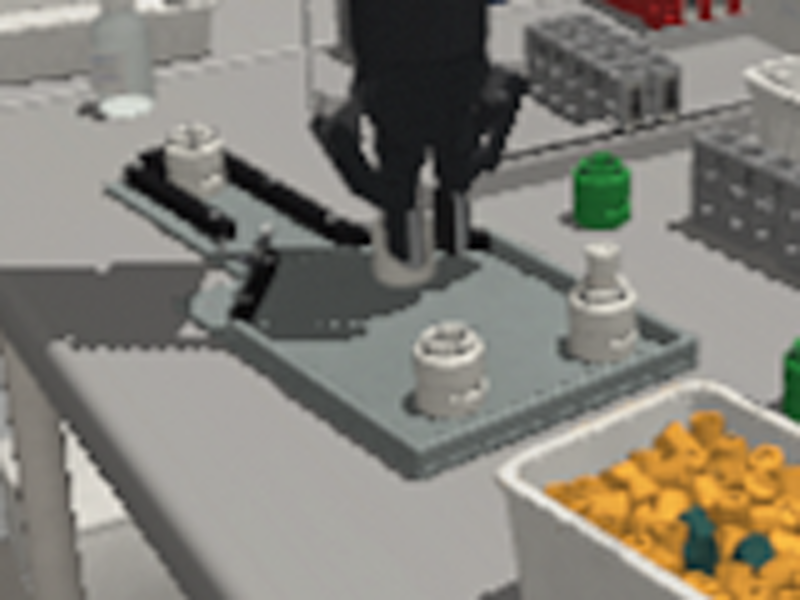

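b rides in the fork (crop px 403,255) and a stands in the lane (195,165). I continue.

```bash
python3 -m inch '[[0.75,0.008,-0.0045,0,0],[0.75,0.016,-0.009,0,0],[0.75,0.024,-0.0135,0,0],[0.75,0.032,-0.018,0,0],[0.75,0.04,-0.0225,0,0]]' && python3 -m inch '[[0.75,0.008,-0.0045,0,0],[0.75,0.016,-0.0075,0,0],[0.75,0.024,-0.009,0,0],[0.75,0.032,-0.009,0,0],[0.75,0.036,-0.009,0,0]]' && python3 - <<'E'
from h import *
mv(wor(65,0,24))
E
```

```text
time: 10.57
eef_pos: [0.487, -0.1604, 0.0241]
tcp_rot: [0.649, 0.76, -0.0, -0.0]
contact_force: [-0.2, 0.0, 0.5]
opening: 0.249
finger_force: 0.2
time: 10.98
eef_pos: [0.4734, -0.1262, 0.0246]
tcp_rot: [0.649, 0.761, 0.0, 0.0]
contact_force: [0.4, -0.3, 0.4]
opening: 0.253
finger_force: 0.9
now inlet [-8.   0.1] [ 0.4734 -0.1262  0.0246] turn 0.2 t 10.98 F [ 0.4 -0.3  0.4]
[ 0.46234879 -0.05406626  0.024     ] [0.073  0.0004 0.0006]
```

```bash
python3 -m inch '[[0.75,0.008,0,0,0],[0.75,0.016,0,0,0],[0.75,0.024,0,0,0],[0.75,0.032,0,0,0],[0.75,0.04,0,0,0]]' && python3 -m inch '[[0.75,0.008,0,0,0],[0.75,0.016,0,0,0],[0.75,0.024,0,0,0],[0.75,0.03,0,0,0],[0.75,0.032,0,0,0]]' && python3 -m inch '[[0.75,-0.008,0,0,0],[0.75,-0.014,0,-0.02,0],[0.75,-0.02,0,-0.045,0],[0.75,-0.04,0,-0.07,0],[0.75,-0.07,-0.005,-0.07,0]]' && python3 -m inch '[[0.75,-0.035,-0.005,0,0],[0.75,-0.07,-0.01,0,0],[0.75,-0.105,-0.02,0,0],[0.75,-0.14,-0.03,0,0],[0.75,-0.175,-0.032,0,0]]' && python3 -m inch '[[0.75,-0.035,0,0,0],[0.75,-0.06,0,0,0],[0.75,-0.06,0,0,0],[0.75,-0.06,0,0,0],[0.75,-0.06,0,0,0]]'  && python3 - <<'E'
from h import *
mv(wor(-243,37,24))
c,P=pucks();save(c,"t4",(190,190,320,260),6)
px=c["pixels"].astype(int)
m=(P[...,2]>.032)&(P[...,2]<.075)&(px.min(-1)>110)&(c["depth"]>0)
m[:, :190]=0;m[:,340:]=0;m[:180]=0;m[260:]=0
n,l,s,ce=cv2.connectedComponentsWithStats(m.astype(np.uint8))
for i in range(1,n):
    if s[i][4]>10: p=atz(c,ce[i],.044);print(s[i][4],ce[i].round(1),p.round(4),inl(p))
E
```

```text
time: 11.4
eef_pos: [0.4665, -0.0864, 0.024]
tcp_rot: [0.649, 0.76, -0.0, -0.001]
contact_force: [-0.5, 0.5, 1.0]
opening: 0.251
finger_force: 0.3
time: 11.82
eef_pos: [0.4616, -0.0549, 0.0242]
tcp_rot: [0.649, 0.761, -0.0, -0.0]
contact_force: [-0.5, 0.1, 0.2]
opening: 0.252
finger_force: 0.3
time: 12.23
eef_pos: [0.4716, -0.1275, 0.0996]
tcp_rot: [0.648, 0.761, 0.001, 0.005]
contact_force: [1.2, 0.0, 0.5]
opening: 0.248
finger_force: 0.0
time: 12.65
eef_pos: [0.4624, -0.3063, 0.0942]
tcp_rot: [0.65, 0.76, -0.0, -0.0]
contact_force: [-0.5, 0.3, -0.5]
opening: 0.252
finger_force: 0.0
time: 13.07
eef_pos: [0.4726, -0.3627, 0.0938]
tcp_rot: [0.65, 0.76, 0.0, -0.001]
contact_force: [-0.7, -0.1, 0.0]
opening: 0.255
finger_force: 0.0
now inlet [-241.6   37.2] [ 0.4726 -0.3627  0.0938] turn 0.2 t 13.07 F [-0.7 -0.1  0. ]
[ 0.4729384 -0.3640999  0.024    ] [-0.0015  0.0002  0.0698]
78 [299.  194.2] [ 0.5614 -0.3075  0.044 ] [-200.6  -59.1]
130 [211.5 223.6] [ 0.4541 -0.0127  0.044 ] [107.2   1.8]
```

View pics/t4.png

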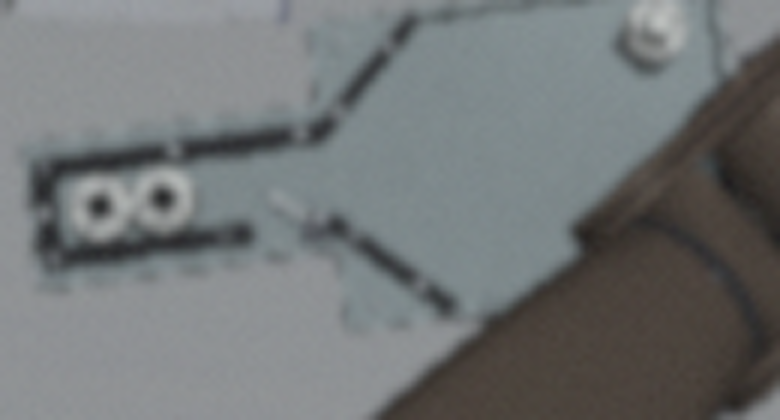

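Both carriers stand in the lane (crop px 100,205 and 162,198) behind the shut gate (arm at 290,207). The loaded carrier is unmoved. Now c.

```bash
python3 -m inch '[[0.75,0,0,0.015,0],[0.75,0,0,0.03,0],[0.75,0,0,0.045,0],[0.75,0,0,0.06,0],[0.75,0,0,0.069,0]]' && python3 -m inch '[[0.75,0,0,0,0],[0.75,0.004,0,0,0],[0.75,0.01,0,0,0],[0.75,0.016,0,0,0],[0.75,0.022,0,0,0]]' && python3 -m inch '[[0.75,0.008,0.001,0,0],[0.75,0.016,0.003,0,0],[0.75,0.024,0.005,0,0],[0.75,0.032,0.007,0,0],[0.75,0.04,0.009,0,0]]' && python3 - <<'E'
from h import *
mv(wor(-40,0,24))
c=ctrl.read_camera("side");save(c,"s4",(150,150,310,270),5)
E
```

```text
time: 13.53
eef_pos: [0.4724, -0.3607, 0.0236]
tcp_rot: [0.649, 0.761, 0.0, -0.002]
contact_force: [-1.4, 1.1, -0.0]
opening: 0.253
finger_force: 0.0
time: 13.95
eef_pos: [0.4702, -0.341, 0.0265]
tcp_rot: [0.649, 0.76, -0.0, 0.001]
contact_force: [0.2, 0.4, 0.1]
opening: 0.246
finger_force: 0.3
time: 14.37
eef_pos: [0.4726, -0.2995, 0.0256]
tcp_rot: [0.649, 0.76, -0.0, 0.0]
contact_force: [-0.2, -1.1, -0.5]
opening: 0.252
finger_force: 0.6
now inlet [-179.1   27.5] [ 0.4726 -0.2995  0.0256] turn 0.2 t 14.37 F [-0.2 -1.1 -0.5]
[ 0.47842382 -0.15782846  0.024     ] [0.139  0.028  0.0015]
```

View pics/s4.png

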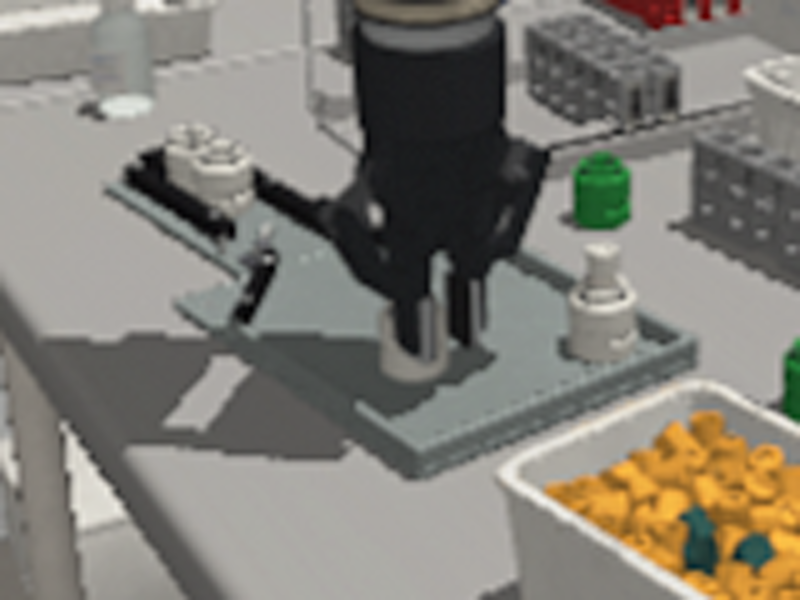

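c is in the fork (crop px 413,350), upright.

```bash
python3 -m inch '[[0.75,0.008,0.002,0,0],[0.75,0.016,0.004,0,0],[0.75,0.024,0.006,0,0],[0.75,0.032,0.008,0,0],[0.75,0.04,0.01,0,0]]' && python3 -m inch '[[0.75,0.008,0.002,0,0],[0.75,0.016,0.004,0,0],[0.75,0.024,0.006,0,0],[0.75,0.032,0.008,0,0],[0.75,0.04,0.01,0,0]]' && python3 -m inch '[[0.75,0.008,0.002,0,0],[0.75,0.016,0.004,0,0],[0.75,0.024,0.006,0,0],[0.75,0.032,0.0075,0,0],[0.75,0.04,0.0075,0,0]]' && python3 -m inch '[[0.75,0.008,0,0,0],[0.75,0.016,0,0,0],[0.75,0.024,0,0,0],[0.75,0.032,0,0,0],[0.75,0.04,0,0,0]]' && python3 - <<'E'
from h import *
mv(wor(36,0,24))
E
```

```text
time: 14.83
eef_pos: [0.4759, -0.2583, 0.0252]
tcp_rot: [0.649, 0.76, 0.0, -0.0]
contact_force: [-0.6, -0.9, 0.3]
opening: 0.251
finger_force: 0.3
time: 15.25
eef_pos: [0.4796, -0.2173, 0.0253]
tcp_rot: [0.649, 0.76, -0.0, -0.0]
contact_force: [0.4, -0.6, -0.1]
opening: 0.25
finger_force: 0.3
time: 15.67
eef_pos: [0.481, -0.1767, 0.0254]
tcp_rot: [0.649, 0.76, 0.0, 0.0]
contact_force: [0.3, -1.4, 0.4]
opening: 0.25
finger_force: 0.3
time: 16.08
eef_pos: [0.4747, -0.1375, 0.0255]
tcp_rot: [0.649, 0.76, 0.0, 0.001]
contact_force: [1.0, -1.9, 1.0]
opening: 0.251
finger_force: 1.2
now inlet [-19.3   0.6] [ 0.4747 -0.1375  0.0255] turn 0.2 t 16.08 F [ 1.  -1.9  1. ]
[ 0.46678856 -0.08272439  0.024     ] [0.0553 0.0008 0.0015]
```

```bash
python3 -m inch '[[0.75,0.007,0,0,0],[0.75,0.014,0,0,0],[0.75,0.021,0,0,0],[0.75,0.028,0,0,0],[0.75,0.035,0,0,0]]' && python3 -m inch '[[0.75,0.007,0,0,0],[0.75,0.013,0,0,0],[0.75,0.018,0,0,0],[0.75,0.022,0,0,0],[0.75,0.022,0,0,0]]' && python3 -m inch '[[0.75,-0.008,0,0,0],[0.75,-0.014,0,-0.02,0],[0.75,-0.02,0,-0.045,0],[0.75,-0.04,0,-0.08,0],[0.75,-0.08,0,-0.1,0]]' && python3 -m inch '[[0.75,-0.04,0,-0.03,0],[0.75,-0.08,0.01,-0.06,0],[0.75,-0.12,0.02,-0.09,0],[0.75,-0.16,0.02,-0.1,0],[0.75,-0.16,0.02,-0.1,0]]' && python3 - <<'E'
from h import *
mv()
c,P=pucks();save(c,"t5",(190,190,320,260),6)
px=c["pixels"].astype(int)
m=(P[...,2]>.032)&(P[...,2]<.075)&(px.min(-1)>110)&(c["depth"]>0)
m[:, :190]=0;m[:,340:]=0;m[:180]=0;m[260:]=0
n,l,s,ce=cv2.connectedComponentsWithStats(m.astype(np.uint8))
for i in range(1,n):
    if s[i][4]>10: p=atz(c,ce[i],.044);print(s[i],ce[i].round(1),p.round(4),inl(p))
E
```

```text
time: 16.5
eef_pos: [0.4688, -0.1027, 0.0253]
tcp_rot: [0.65, 0.76, 0.0, -0.0]
contact_force: [0.3, -0.3, -0.6]
opening: 0.247
finger_force: 0.6
time: 16.92
eef_pos: [0.4653, -0.0811, 0.0252]
tcp_rot: [0.649, 0.761, -0.0, -0.0]
contact_force: [0.5, -0.9, 0.2]
opening: 0.254
finger_force: 0.3
time: 17.33
eef_pos: [0.4781, -0.1574, 0.1267]
tcp_rot: [0.648, 0.761, 0.001, 0.0]
contact_force: [1.9, -0.7, 1.1]
opening: 0.254
finger_force: 0.0
time: 17.75
eef_pos: [0.5235, -0.3175, 0.2272]
tcp_rot: [0.65, 0.76, -0.0, 0.003]
contact_force: [-0.3, 0.8, 0.8]
opening: 0.249
finger_force: 0.0
now inlet [-204.7  -20.1] [ 0.5235 -0.3175  0.2272] turn 0.1 t 17.75 F [-0.3  0.8  0.8]
[199 217  31  13 197] [214.3 223.4] [ 0.455  -0.0223  0.044 ] [97.5  2.4]
```

View pics/t5.png

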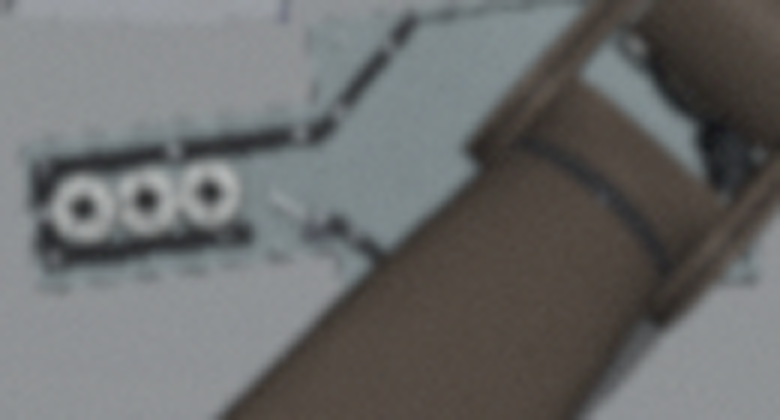

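All three carriers stand in the lane (crop px 82,205 / 147,200 / 212,192) behind the shut gate (290,205), and the arm is clear. I'm handing in.

```bash
python3 -m inch '[[0.75,0,0,0,0],[0.75,0,0,0,0],[0.75,0,0,0,0]]' && python3 -c "
from plant import ctrl
print(ctrl.sign_off())"
```

```text
time: 18.05
eef_pos: [0.5216, -0.3118, 0.2224]
tcp_rot: [0.649, 0.76, 0.0, -0.002]
contact_force: [-0.5, -0.5, -0.5]
opening: 0.25
finger_force: 0.0
the job is handed in; nothing more can be done
None
```

All three empty carriers are in the lane behind the shut gate, pushed in one at a time, and I handed the job in at 18 s. The loaded carrier was unmoved when last seen, just before the final push (the arm hides it in the last picture), and I viewed 11 pictures, one over the limit of 10.

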